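Refit the spring-axle roller in a bench roller table

TASK

Take the loose steel roller from the plywood rack and refit it in the empty bay of the roller table: tuck its thin spring-loaded axle end in under the grey guard into its cup, press the spring in, swing the thick axle end down past the fence and let the spring send it home into the cup on the fence side. Leave the roller held by both cups alone, and do not disturb the wooden dowel or the other things on the bench.

Things in the scene. Friction and masses are not known exactly. Their poses are not given: they have to be found in the camera images.
- roller: loose roller: steel tube 32 mm in diameter, 170 mm long, an axle stub at each end, 220 mm tip to tip at rest, 0.2 to 0.4 kg. Origin at mid-tube on its axis; y along it: thick fixed axle at -y, thin spring axle at +y. It lies level in one of the rack's two V places (which one varies), axis 62 mm above the bench
- spring_tip (a point): tip of the roller's thin spring-loaded axle (8 mm in diameter, domed end, standing 27 mm out of the tube when not pressed), on the roller's axis; moves in with the axle; 112 mm from the roller's origin when not pressed
- fixed_tip (a point): tip of the roller's thick fixed axle (12 mm in diameter, 20 mm long, then a nose 9 mm in diameter and 3 mm long), on the roller's axis, 108 mm from the roller's origin
- plunger (a joint): how far the spring axle is pushed into the tube, in m: 0 = fully out, at most 0.018. About 3 N starts it and 450 N/m adds to that (about 9 N at 0.014)
- empty_bay: pair of black bearing blocks of the empty bay (any of the table's three), fixed to its side rails. Origin on the bench below mid-bay; y along the cups' common axis, 75 mm up: +y guard side, -y fence side. Blocks 44 (x) by 36 (z) by 14 mm, inner faces 200 mm apart (y = -0.1, +0.1). Roller home: tips on both cup bottoms, 216 mm apart, spring pressed in 4 mm, thin axle at +y
- spring_cup (a point): centre of the mouth of the guard-side cup, for the thin spring axle (y = +0.100 of the empty bay, 75 mm above the bench, opening to -y): blind hole 12 mm in diameter, 8 mm deep, its mouth coned out to 20 mm over the first 4 mm
- fixed_cup (a point): centre of the mouth of the fence-side cup, for the thick axle (y = -0.100 of the empty bay, 75 mm above the bench, opening to +y): blind hole 15 mm in diameter, 8 mm deep, its mouth coned out to 22 mm over the first 3.5 mm
- roller_table: fixed table 290 (x) by 256 mm (y, along the rollers), origin under its middle, axes as the bay's; bays at x = -0.075, 0, 0.075. Flat grey guard along its whole +y side: y = 0.055 to 0.124, underside 127, top 130 mm above the bench. Fence along its -y side: inner face y = -0.101, 12 mm thick, 95 to 139 mm up. Cross bars at x = -0.128, 0.128, tops 32 mm up; else open below the rollers
- fitted_1: a roller already fitted in another bay, tube as the loose one's; origin on the bench below its middle, its axis 75 mm up, along y. Fixed; bays are 75 mm apart
- fitted_2: the other roller already fitted, the same
- rack: fixed plywood rack: base 170 mm (x) by 140 mm (y) by 12 mm thick, origin under its middle, two V places for round things lying along its y, at x = -0.042 and +0.042. The V saddles are 12 mm thick, at y = -0.056 and +0.056, and reach 61 mm above the bench; between them the roller is free all round
- dowel: light wooden dowel 26 mm in diameter, 190 mm long, plain ends, loose in the rack's other V place; origin at its middle on its axis, 58 mm above the bench, y along it. To be left alone
- glue: white glue bottle with orange cap, 58 mm in diameter, 185 mm tall, standing loose on the bench; origin under its middle. To be left alone
- screwdriver: screwdriver 190 mm long lying loose on the bench along its own x. To be left alone
There are look-alikes about, which are no part of the job. What is shaped like the roller but blue or pink is not meant.

How it is judged:
On the way, in this order (a step that is already met when the one before it is completed fails the run):
1. the roller is lifted clear of the rack (height (world z) of roller above 0.1 m), for 0.1 s.
2. the thin spring axle is in its cup under the guard, while the thick axle is not yet in the other cup (y of spring_tip in the frame of empty_bay above 0.104 m and x of spring_tip in the frame of empty_bay between -0.006 and 0.006 m and z of spring_tip in the frame of empty_bay between 0.069 and 0.081 m and y of fixed_tip in the frame of empty_bay above -0.1 m), for 0.1 s.
3. both axle tips are home in their cups (y of spring_tip in the frame of empty_bay above 0.104 m and x of spring_tip in the frame of empty_bay between -0.006 and 0.006 m and z of spring_tip in the frame of empty_bay between 0.069 and 0.081 m and y of fixed_tip in the frame of empty_bay below -0.104 m and x of fixed_tip in the frame of empty_bay between -0.006 and 0.006 m and z of fixed_tip in the frame of empty_bay between 0.069 and 0.081 m), for 0.2 s.
At the end, for the whole second after the job is handed in: The thin spring axle's tip is at least 4 mm deep in the guard-side cup of the empty bay and the thick axle's tip at least 4 mm deep in the fence-side cup, each within 6 mm of the cup's axis sideways and in height; the roller is let go and at rest (slower than 0.02 m/s) (all of step 3 and linear speed of roller below 0.02 m/s and contact force between roller and the fingers below 0.2 N); the robot touches nothing.
It fails at once if the wooden dowel is moved more than 25 mm (distance of dowel from where it was at the start of the episode above 0.025 m).
It fails at once if the glue bottle is moved more than 25 mm or tipped (distance of glue from where it was at the start of the episode above 0.025 m or angle between glue's own z axis and vertical above 0.5 rad).
It fails at once if the screwdriver is moved more than 25 mm (distance of screwdriver from where it was at the start of the episode above 0.025 m).
It also fails if it takes over 45 s, if anything falls off the work surface, if the arm or the gripper's body presses on something with over 40 N, if the wrist force passes 120 N, or if a joint passes its speed limit or range.

ROBOT

A 6-joint arm with a two-finger parallel gripper is mounted at the origin on the work surface. World frame = base frame: x ahead of the robot, y to its left, z up, the work surface at z = 0. Lengths are in m, angles in rad, forces in N, time in s.
With the tool pointing down it reaches from about 0.325 to 0.75 m from the base axis. Payload 7.6 kg.
Tool frame: the origin (TCP) lies midway between the tips of the shut fingers; the grasp point (between the pads) lies 19 mm behind it; z points along the fingers, y is the direction in which the jaws open and shut (so a half turn about z gives the same grasp; the last joint's range is limited). The gripper opens to 85 mm and grips with 20 to 120 N. Pads are 22 mm wide; open, the fingers measure 114 mm over their backs; the gripper's body (76 mm by 85 mm) begins 54 mm behind the grasp point. The pads swing forward as they close: fully open they stand 13 mm farther back than shut.
Start: joints at [-1.415, 0.052, 1.401, -0, 1.689, -0.07], TCP at [0.118, -0.512, 0.202] pointing down, gripper open.
Joint ranges: [-2.9, 2.9], [-0.91, 2.17], [0.12, 2.37], [-1.06, 4.2], [0.26, 2.73], [-2.93, 2.93]. Speed limits (rad/s): [2.57, 2.57, 3.01, 3.14, 3.14, 3.14].

INTERFACE

Orientations are given as a unit quaternion [x, y, z, w].
In Python, from workcell import robot gives the robot as it stands.
- The arm moves only by the tool send_rows, never from a script. Its argument "steps" is a list of rows, each a list of 5 numbers: the opening, from 0 (shut) to 1 (fully open), then the shift along the tool's x, y, z in mm, then the turn about the tool's z in degrees. In form: [[grip, dx, dy, dz, twist], ...]. A call has 1 to 8 rows; each row is the pose to reach, as a shift and turn from the pose measured when the call began, along the tool's axes at that moment; what a row does not reach only later rows make up. A row lasts 1/8 s, in which the tool goes at most 62.5 mm and 10.7 degrees, less where a joint would pass 70% of its speed; a pose out of reach is approached as far as the arm can. A call with a gripper value outside its range is refused whole. The fingers move at their own pace and stop on an object; the grip force is fixed at half the most. Time passes only in rows, so rows that repeat a pose let the fingers close. It gives the time, the measured TCP pose, the force and the opening at its end, in the units of the state.
- robot.observe(): the state, without advancing time (a new reading comes with each control period).
- robot.get_image(name): name is "side" or "top"; returns a dict with "image" (480x640x3 uint8, red, green, blue), "range_z" (480x640 float32, m along the optical axis (not along the pixel's ray), 0 where there is no reading), "fx", "fy", "cx", "cy" (pixels), "k1" (the pictures are not rectified: a ray, as slopes to the right and down, at radius r is drawn at 1 + k1 r^2 times it, then the intrinsics apply), "R" (3x3) and "t" (3): a world point X has camera coordinates R X + t. Camera axes: x right, y down, z forward; pixel columns grow to the right and rows downward; lengths in m; the calibration is good to about 2 mm. A picture is of the moment at which its call begins.
- robot.finish_job(): hands the job in, once; it reports no verdict.
The state is a dict: "time": time; "joint_pos": joint angles; "qd": joint speeds; "effort": joint torques, N m; "ee_pos": TCP position; "tcp_rot": TCP orientation; "wrist_force": force on the tool from outside, world axes, zero at the start; "ft_torque": the same for the moment, N m; "width": opening from 0.0 (shut) to 1.0 (fully open).
Only numpy, scipy, OpenCV 4.12 (cv2) and the standard library are available. Lean on these libraries where they do the work, as an engineer would, in place of code of your own. Each camera call takes 0.05 s, during which the arm holds its last target.

## Working session

There is one attempt and no reset: what is moved stays moved. The work goes in short steps, Python scripts to look and compute and a tool call to move; the robot and the scene stay as the last step left them, time stands still between calls to the robot, and variables do not carry over. Pictures are saved under pics/ and viewed, and the job is handed in when it is done.

Besides the shell and the picture viewer there is one more tool, called after "Emit:" by a JSON object that holds its "fn" and its "kwargs". send_rows: Moves the arm, as the interface text tells. Its arguments: {"type":"object","properties":{"steps":{"type":"array","items":{"type":"array","items":{"type":"number"}}}},"required":["steps"]}

```bash
ls; mkdir -p pics
python3 - <<'E'
from workcell import robot
import cv2,numpy as np
print(robot.observe())
for n in("side","top"):
    d=robot.get_image(n); cv2.imwrite(f"pics/{n}0.png",d["image"][:,:,::-1]); np.savez(f"{n}0.npz",**d)
    print({k:v for k,v in d.items() if k not in("image","range_z")})
E
```

```text
pics
{'time': 0.0, 'joint_pos': array([-1.41527138e+00,  5.28463127e-02,  1.40173685e+00,  1.24053185e-05,
        1.68856710e+00, -7.02943276e-02]), 'qd': array([ 0.00064834, -0.00099075, -0.00019579,  0.00053095,  0.00162592,
        0.00081173]), 'effort': array([ 4.97794681e-04, -3.81670296e+01, -3.60186696e+01, -1.14694967e-04,
        6.12818665e-03, -7.91702320e-06]), 'ee_pos': array([ 0.11752629, -0.51132749,  0.20126133]), 'tcp_rot': array([ 9.93632093e-01,  1.12670567e-01, -2.70241809e-05, -7.78357495e-04]), 'wrist_force': array([ 0.03512843, -0.11817355,  0.67826552]), 'ft_torque': array([-0.03662733,  0.01926063,  0.05875726]), 'width': 1.0028052077525278}
{'fx': 552.1880337126348, 'fy': 552.1880337126348, 'cx': 321.1043811037334, 'cy': 240.76526224985432, 'k1': -0.008521326125299886, 'R': array([[ 0.91435668, -0.40486531,  0.00599557],
       [-0.21504256, -0.4980967 , -0.84003355],
       [ 0.34308682,  0.76680099, -0.54250132]]), 't': array([-0.47845689,  0.24199182,  0.98843978])}
{'fx': 444.2211001787026, 'fy': 444.2211001787026, 'cx': 330.2773527546991, 'cy': 244.53441744245475, 'k1': -0.10447614142626116, 'R': array([[ 0.01748376, -0.99961653,  0.02147327],
       [-0.992173  , -0.02000135, -0.12325857],
       [ 0.1236408 , -0.01915018, -0.99214224]]), 't': array([0.09496452, 0.59019009, 1.08635586])}
```

View pics/side0.png

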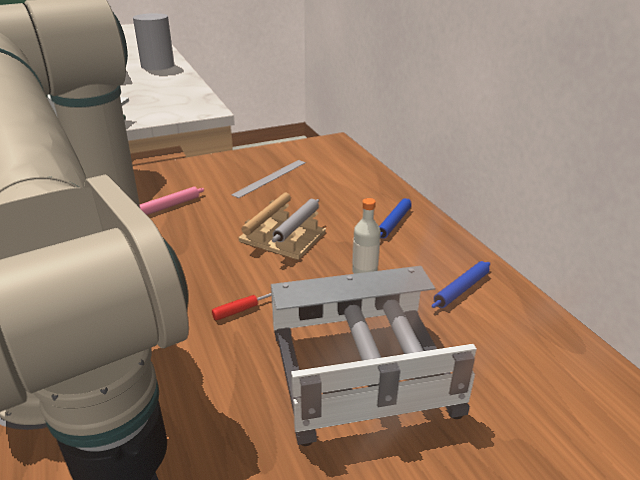

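View pics/top0.png

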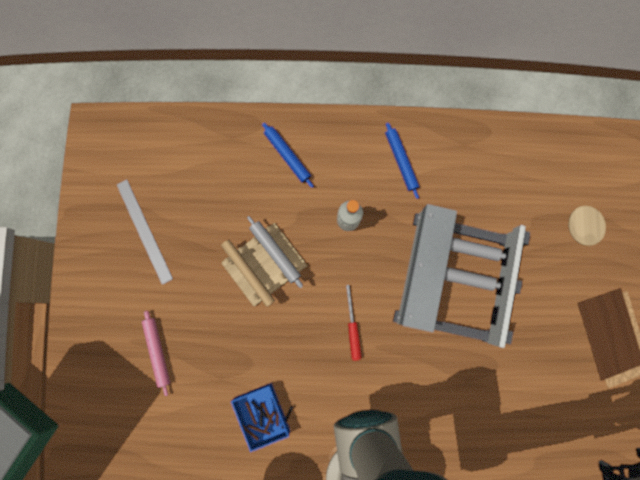

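```bash
cat > h.py <<'E'
import numpy as np,cv2
def load(f): return dict(np.load(f))
def und(d,px):
    K=np.array([[d["fx"],0,d["cx"]],[0,d["fy"],d["cy"]],[0,0,1.]])
    D=np.array([float(d["k1"]),0,0,0,0])
    return cv2.undistortPoints(np.array(px,float).reshape(-1,1,2),K,D).reshape(-1,2)
def plane(d,px,z):
    r=und(d,px); r=np.c_[r,np.ones(len(r))]
    w=r@d["R"]; c=-d["R"].T@d["t"]
    return c+w*((z-c[2])/w[:,2])[:,None]
def proj(d,X):
    X=np.atleast_2d(X).astype(float)
    K=np.array([[d["fx"],0,d["cx"]],[0,d["fy"],d["cy"]],[0,0,1.]])
    return cv2.projectPoints(X,cv2.Rodrigues(d["R"])[0],d["t"],K,np.array([float(d["k1"]),0,0,0,0]))[0].reshape(-1,2)
def cloud(d):
    v,u=np.mgrid[0:480,0:640]; z=d["range_z"]
    r=und(d,np.c_[u.ravel(),v.ravel()]); c=np.c_[r,np.ones(len(r))]*z.reshape(-1,1)
    X=(c-d["t"])@d["R"]; X[z.ravel()==0]=np.nan
    return X.reshape(480,640,3)
E
python3 - <<'E'
from h import *
d=load("top0.npz"); im=d["image"][:,:,::-1]
a=cv2.resize(im[200:360,380:540],None,fx=4.9,fy=3.7) if 0 else cv2.resize(im[200:355,385:540],(600,600),interpolation=cv2.INTER_CUBIC)
b=cv2.resize(im[200:320,210:330],(600,600),interpolation=cv2.INTER_CUBIC)
cv2.imwrite("pics/ta.png",a);cv2.imwrite("pics/tb.png",b)
s=load("side0.npz");im=s["image"][:,:,::-1]
cv2.imwrite("pics/sa.png",cv2.resize(im[250:450,260:490],(690,600),interpolation=cv2.INTER_CUBIC))
X=cloud(d)
print("bench z",np.nanmedian(X[300:340,300:330,2]))
g=X[215:325,400:450]; print("guard", np.nanmedian(X[230:310,420:430,2]))
X=cloud(s);print("side bench",np.nanmedian(X[330:400,210:250,2]))
E
```

```text
bench z -0.0006394060719535472
guard 0.12953759487817973
side bench 0.00028540281775832034
```

View pics/ta.png

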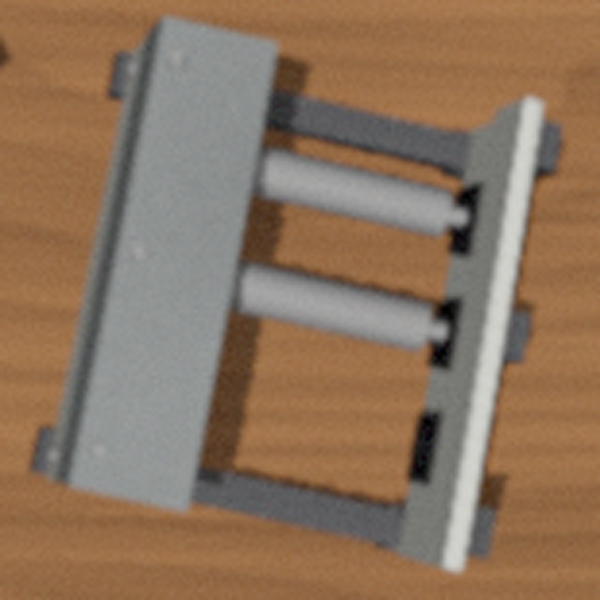

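View pics/tb.png

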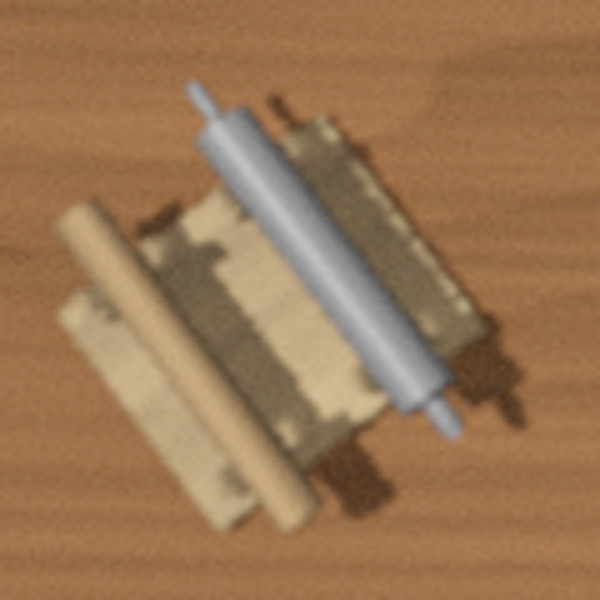

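View pics/sa.png

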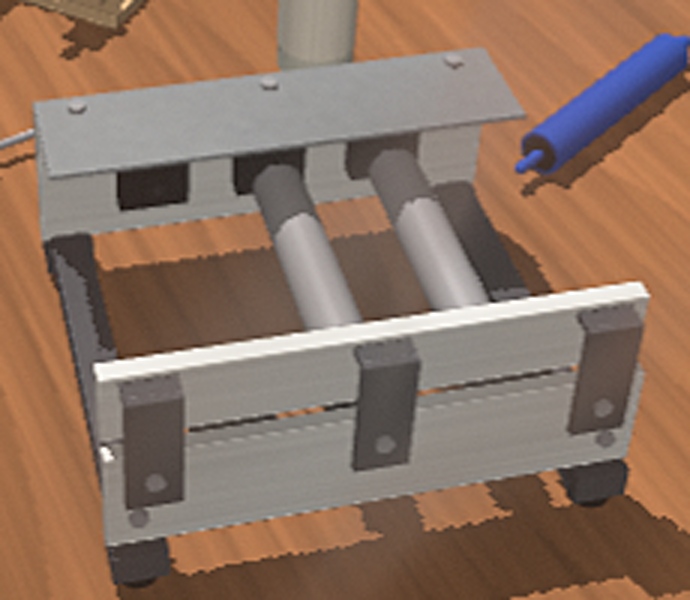

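```bash
cat > m.py <<'E'
from h import *
d=load("top0.npz"); im=d["image"]
hsv=cv2.cvtColor(im,cv2.COLOR_RGB2HSV)
gray=(hsv[...,1]<60)&(hsv[...,2]>70)
# roller
m=np.zeros((480,640),np.uint8); m[205:295,240:312]=gray[205:295,240:312]*255
n,l,st,_=cv2.connectedComponentsWithStats(m); k=1+np.argmax(st[1:,4]); m=(l==k)
v,u=np.nonzero(m); P=plane(d,np.c_[u,v],0.062)[:,:2]
c=P.mean(0);w,V=np.linalg.eigh(np.cov((P-c).T)); a=V[:,1]; a=a if a[0]>0 else -a
t=(P-c)@a; s=(P-c)@np.array([-a[1],a[0]])
print("area",st[k],"centroid",c,"dir",a,"deg",np.degrees(np.arctan2(a[1],a[0])),"ext",t.min(),t.max())
for q in np.arange(-.12,.121,.006):
    f=(t>=q)&(t<q+.006)
    if f.any(): print("%.3f w=%.4f mid=%.4f n=%d"%(q,np.ptp(s[f]),(s[f].max()+s[f].min())/2,f.sum()),end=" | ")
print()
# guard by height & mask
X=cloud(d)
g=(abs(X[...,2]-.130)<.006); g[:, :395]=0; g[:,470:]=0;g[:195]=0;g[335:]=0
n,l,st,_=cv2.connectedComponentsWithStats(g.astype(np.uint8)); k=1+np.argmax(st[1:,4]); gm=(l==k).astype(np.uint8)
cn=max(cv2.findContours(gm,0,2)[0],key=cv2.contourArea)
W=plane(d,cn.reshape(-1,2),.130)[:,:2].astype(np.float32)
r=cv2.minAreaRect(W); print("guard rect",r, "box",cv2.boxPoints(r).round(4).tolist())
E
python3 m.py
python3 - <<'E'
from h import *
s=load("side0.npz")
im=s["image"][:,:,::-1]
cv2.imwrite("pics/sr.png",cv2.resize(im[185:265,230:340],(770,560),interpolation=cv2.INTER_CUBIC))
E
```

```text
area [247 216  55  72 980] centroid [0.56360427 0.24274466] dir [0.77913964 0.6268504 ] deg 38.818131275484994 ext -0.10597429322544327 0.11272240618742142
-0.108 w=0.0068 mid=0.0013 n=7 | -0.102 w=0.0107 mid=0.0003 n=12 | -0.096 w=0.0117 mid=0.0002 n=12 | -0.090 w=0.0122 mid=-0.0006 n=14 | -0.084 w=0.0297 mid=-0.0001 n=31 | -0.078 w=0.0312 mid=0.0000 n=33 | -0.072 w=0.0297 mid=-0.0002 n=30 | -0.066 w=0.0312 mid=-0.0001 n=34 | -0.060 w=0.0317 mid=0.0006 n=33 | -0.054 w=0.0312 mid=-0.0002 n=32 | -0.048 w=0.0298 mid=-0.0005 n=31 | -0.042 w=0.0313 mid=-0.0003 n=31 | -0.036 w=0.0313 mid=0.0002 n=33 | -0.030 w=0.0313 mid=-0.0004 n=33 | -0.024 w=0.0313 mid=0.0000 n=32 | -0.018 w=0.0303 mid=-0.0000 n=31 | -0.012 w=0.0313 mid=-0.0001 n=31 | -0.006 w=0.0303 mid=-0.0001 n=32 | 0.000 w=0.0314 mid=-0.0002 n=31 | 0.006 w=0.0304 mid=-0.0002 n=31 | 0.012 w=0.0314 mid=-0.0003 n=32 | 0.018 w=0.0314 mid=0.0002 n=31 | 0.024 w=0.0314 mid=-0.0004 n=32 | 0.030 w=0.0300 mid=-0.0006 n=31 | 0.036 w=0.0319 mid=-0.0007 n=32 | 0.042 w=0.0320 mid=0.0002 n=33 | 0.048 w=0.0305 mid=-0.0000 n=31 | 0.054 w=0.0320 mid=0.0002 n=32 | 0.060 w=0.0305 mid=-0.0001 n=32 | 0.066 w=0.0286 mid=-0.0002 n=29 | 0.072 w=0.0286 mid=0.0008 n=29 | 0.078 w=0.0286 mid=-0.0002 n=30 | 0.084 w=0.0247 mid=0.0002 n=22 | 0.090 w=0.0084 mid=0.0004 n=9 | 0.096 w=0.0074 mid=0.0004 n=8 | 0.102 w=0.0069 mid=-0.0004 n=8 | 0.108 w=0.0039 mid=0.0001 n=5 | 
guard rect ((0.529193639755249, -0.1236194521188736), (0.07451990246772766, 0.2919120490550995), 78.21416473388672) box [[0.37869998812675476, -0.13030000030994415], [0.6644999980926514, -0.1898999959230423], [0.6797000169754028, -0.11699999868869781], [0.3939000070095062, -0.05730000138282776]]
```

View pics/sr.png

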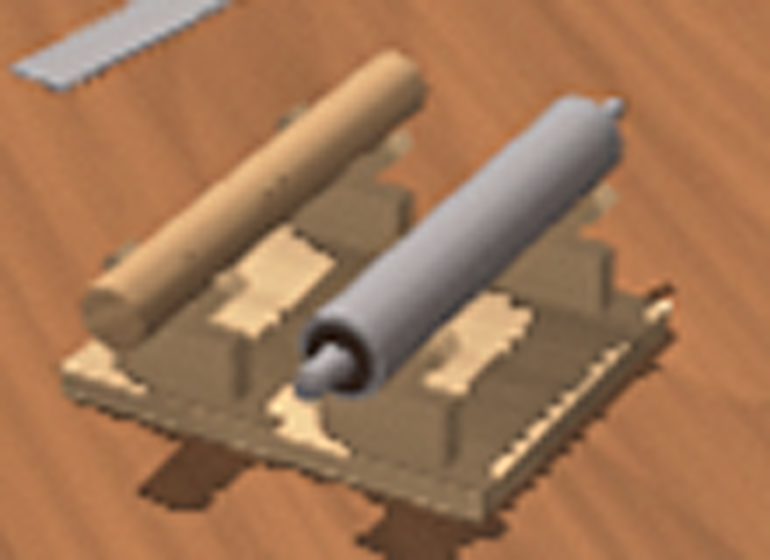

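```bash
cat > t.py <<'E'
from h import *
d=load("top0.npz"); im=d["image"]; X=cloud(d)
Z=X[...,2]
hsv=cv2.cvtColor(im,cv2.COLOR_RGB2HSV)
gray=(hsv[...,1]<60)
th=np.radians(-11.78)
def fr(P,th): 
    ux=np.array([np.cos(th),np.sin(th)]);uy=np.array([-ux[1],ux[0]]); return np.c_[P@ux,P@uy]
# fitted rollers
for (r0,r1,c0,c1) in ((236,266,448,510),(264,295,440,504)):
    sub=np.zeros((480,640),bool); sub[r0:r1,c0:c1]=1
    m=sub&gray&(hsv[...,2]>95)&(Z>.07)&(Z<.1)
    v,u=np.nonzero(m);P=plane(d,np.c_[u,v],.075)[:,:2]
    n,l,st,_=cv2.connectedComponentsWithStats(m.astype(np.uint8));k=1+np.argmax(st[1:,4]);v,u=np.nonzero(l==k);P=plane(d,np.c_[u,v],.075)[:,:2]
    c=P.mean(0)
    Q=fr(P,th)
    bins=[]
    for q in np.arange(Q[:,1].min(),Q[:,1].max(),.005):
        f=(Q[:,1]>=q)&(Q[:,1]<q+.005)
        if f.sum()>2: bins.append((q+.0025,(Q[f,0].max()+Q[f,0].min())/2,np.ptp(Q[f,0])))
    b=np.array(bins); print(np.c_[b*1000].round(1).tolist())
    f=b[:,2]>.027; print("fit slope deg, x at mean",np.degrees(np.arctan(np.polyfit(b[f,0],b[f,1],1)[0])),b[f,1].mean(),b[f,0].mean())
# guard edges via depth and z
g=(abs(Z-.130)<.008)&(hsv[...,1]<60); g[:, :395]=0; g[:,470:]=0;g[:195]=0;g[335:]=0
v,u=np.nonzero(g);Q=fr(plane(d,np.c_[u,v],.130)[:,:2],th)
lo=[];hi=[]
for q in np.arange(.415,.675,.01):
    f=abs(Q[:,0]-q)<.004
    if f.sum()>3: lo.append((q,Q[f,1].min()));hi.append((q,Q[f,1].max()))
for e in(lo,hi):
    e=np.array(e);p=np.polyfit(e[:,0],e[:,1],1);print("edge slope",np.degrees(np.arctan(p[0])),np.median(e[:,1]))
print("guard x ext",np.percentile(Q[:,0],[0,1,99,100]))
# fence top
g=(abs(Z-.139)<.008)&(hsv[...,1]<60)&(hsv[...,2]>150); g[:, :480]=0; g[:,540:]=0;g[:210]=0;g[360:]=0
v,u=np.nonzero(g);Q=fr(plane(d,np.c_[u,v],.139)[:,:2],th)
e=[]
for q in np.arange(.415,.675,.01):
    f=abs(Q[:,0]-q)<.005
    if f.sum()>1: e.append((q,Q[f,1].mean(),np.ptp(Q[f,1])))
e=np.array(e);p=np.polyfit(e[:,0],e[:,1],1);print("fence slope",np.degrees(np.arctan(p[0])),np.median(e[:,1]),np.median(e[:,2]),"x ext",Q[:,0].min(),Q[:,0].max())
E
python3 t.py
```

```text
[[-204.9, 618.1, 11.0], [-199.9, 619.4, 9.9], [-194.9, 619.5, 23.3], [-189.9, 618.6, 28.8], [-184.9, 618.4, 30.7], [-179.9, 618.8, 28.8], [-174.9, 618.6, 30.7], [-169.9, 618.0, 30.7], [-164.9, 617.8, 28.8], [-159.9, 619.7, 28.8], [-154.9, 618.6, 28.8], [-149.9, 618.7, 31.2], [-144.9, 618.8, 28.7], [-139.9, 618.6, 30.6], [-134.9, 618.9, 28.7], [-129.9, 618.7, 30.6], [-124.9, 619.1, 28.7], [-119.9, 618.0, 28.7], [-114.9, 618.3, 30.6], [-109.9, 618.2, 28.7], [-104.9, 618.8, 31.1], [-99.9, 618.3, 28.7], [-94.9, 618.4, 31.1], [-89.9, 619.1, 28.7], [-84.9, 619.2, 31.1], [-79.9, 618.3, 30.5], [-74.9, 618.1, 28.6], [-69.9, 619.7, 23.2], [-64.9, 617.1, 20.1]]
fit slope deg, x at mean -0.03412581842686024 0.6185948008617361 -0.13240109857354465
[[-205.1, 544.1, 10.2], [-200.1, 543.5, 10.2], [-195.1, 543.1, 17.5], [-190.1, 543.8, 25.9], [-185.1, 543.9, 28.3], [-180.1, 542.8, 28.3], [-175.1, 544.1, 28.3], [-170.1, 543.0, 28.3], [-165.1, 544.1, 27.7], [-160.1, 543.2, 28.2], [-155.1, 544.5, 28.2], [-150.1, 543.4, 28.2], [-145.1, 542.6, 27.7], [-140.1, 544.2, 28.2], [-135.1, 543.1, 28.2], [-130.1, 543.2, 30.6], [-125.1, 543.3, 28.2], [-120.1, 543.7, 30.0], [-115.1, 543.6, 28.2], [-110.1, 543.4, 30.0], [-105.1, 543.8, 28.1], [-100.1, 542.7, 28.1], [-95.1, 543.1, 30.0], [-90.1, 543.8, 30.0], [-85.1, 543.0, 30.5], [-80.1, 542.2, 30.0], [-75.1, 543.2, 30.5], [-70.1, 545.1, 19.8], [-65.1, 540.1, 22.7]]
fit slope deg, x at mean -0.33455683668520375 0.5433905955336086 -0.13014006860540334
edge slope 0.08033732549184783 -0.04988128047966407
edge slope 0.04003750421006956 0.02423407981111132
guard x ext [0.39905533 0.40205012 0.68565498 0.68898753]
fence slope 0.09475895340151162 -0.21085419597596303 0.012774715314942175 x ext 0.3983770636433316 0.6892983779711728
```

```bash
cat > go.py <<'E'
import numpy as np
from workcell import robot
def to(x,y,z,ang,pr=True):
    s=robot.observe(); q=s["tcp_rot"]; p=s["ee_pos"]
    from scipy.spatial.transform import Rotation as R
    M=R.from_quat(q).as_matrix(); a=np.degrees(np.arctan2(M[1,0],M[0,0]))
    D=M.T@(np.array([x,y,z])-p)*1000
    tw=-((ang-a+180)%360-180)
    print("t",round(s["time"],2),"p",p.round(4),"ang",a.round(2),"tilt",M[2].round(3),"F",s["wrist_force"].round(1),"w",round(s["width"],3),"-> shift",D.round(1),"twist",round(tw,1))
BC=np.array([.4375,-.1980]); TH=np.radians(-11.78)
ux=np.array([np.cos(TH),np.sin(TH)]);uy=np.array([-ux[1],ux[0]])
def bay(x,y): return BC+x*ux+y*uy
E
python3 - <<'E'
from go import *; from h import *
to(.548,.2302,.26,38.8)
d=load("top0.npz"); print(plane(d,[[353,207]],.185),plane(d,[[349,285],[357,360]],.015))
E
```

```text
t 0.1 p [ 0.1175 -0.5114  0.2014] ang 12.94 tilt [ 0.    -0.001 -1.   ] F [ 0.5  0.2 -0.5] w 1.002 -> shift [ 585.6 -626.4  -57.7] twist -25.9
[[0.6544146  0.06009021 0.185     ]] [[0.4879271  0.05613174 0.015     ]
 [0.29985288 0.03338739 0.015     ]]
```

Emit:
{"fn": "send_rows", "kwargs": {"steps": [[1,20,-20,-58,0],[1,200,-214,-58,-10],[1,400,-428,-58,-20],[1,586,-626,-58,-26],[1,586,-626,-58,-26],[1,586,-626,-58,-26],[1,586,-626,-58,-26],[1,586,-626,-58,-26]]}}

```text
time: 1.1
ee_pos: [0.352, -0.1075, 0.2592]
tcp_rot: [0.943, 0.333, 0.0, -0.001]
wrist_force: [1.1, -0.6, -0.2]
width: 0.998
```

```bash
python3 -c "
from go import *
to(.548,.2302,.12,38.8)"
```

```text
t 1.1 p [ 0.352  -0.1075  0.2592] ang 38.92 tilt [ 0.001 -0.001 -1.   ] F [ 1.1 -0.6 -0.2] w 0.998 -> shift [ 364.6 -139.5  139.7] twist 0.1
```

Emit:
{"fn": "send_rows", "kwargs": {"steps": [[1,365,-140,0,0],[1,365,-140,0,0],[1,365,-140,0,0],[1,365,-140,0,0],[1,365,-140,0,0],[1,365,-140,0,0],[1,365,-140,120,0],[1,365,-140,120,0]]}}

```text
time: 2.1
ee_pos: [0.5481, 0.2318, 0.1373]
tcp_rot: [0.943, 0.334, 0.0, -0.001]
wrist_force: [0.9, 0.3, -0.5]
width: 1.002
```

Run:
```python
from go import *
from h import *
to(.548,.2302,.045,38.8)
d=robot.get_image("side"); cv2.imwrite("pics/s1.png",d["image"][:,:,::-1])
```

```text
t 2.1 p [0.5481 0.2318 0.1373] ang 38.99 tilt [ 0.    -0.001 -1.   ] F [ 0.9  0.3 -0.5] w 1.002 -> shift [-1.1  1.3 92.3] twist 0.2
```

View pics/s1.png

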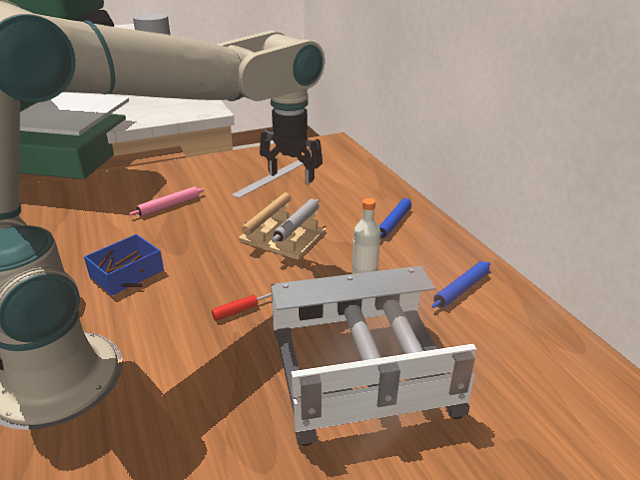

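The gripper (290,160) stands over the rack with its jaws across the grey roller (297,220); the path down is clear.

Emit:
{"fn": "send_rows", "kwargs": {"steps": [[1,-1,1,45,0],[1,-1,1,75,0],[1,-1,1,92,0],[1,-1,1,92,0],[0,-1,1,92,0],[0,-1,1,92,0],[0,-1,1,92,0],[0,-1,1,92,0]]}}

```text
time: 3.15
ee_pos: [0.5447, 0.2278, 0.0372]
tcp_rot: [0.943, 0.333, -0.005, 0.001]
wrist_force: [3.0, -5.4, 3.6]
width: 0.31
```

Emit:
{"fn": "send_rows", "kwargs": {"steps": [[0,0,0,0,0],[0,0,0,-5,0],[0,0,0,-10,0],[0,0,0,-15,0],[0,0,0,-15,0]]}}

```text
time: 3.78
ee_pos: [0.5451, 0.228, 0.0528]
tcp_rot: [0.943, 0.333, -0.005, 0.001]
wrist_force: [0.8, -0.3, -3.0]
width: 0.307
```

Run:
```python
from go import *
from h import *
to(.548,.2302,.26,38.8)
d=robot.get_image("side"); cv2.imwrite("pics/s2.png",cv2.resize(d["image"][100:280,200:360,::-1],(640,600)))
```

```text
t 3.77 p [0.5451 0.228  0.0528] ang 38.94 tilt [-0.01  -0.002 -1.   ] F [ 0.8 -0.3 -3. ] w 0.307 -> shift [ 1.600e+00 -2.000e-01 -2.072e+02] twist 0.1
```

View pics/s2.png

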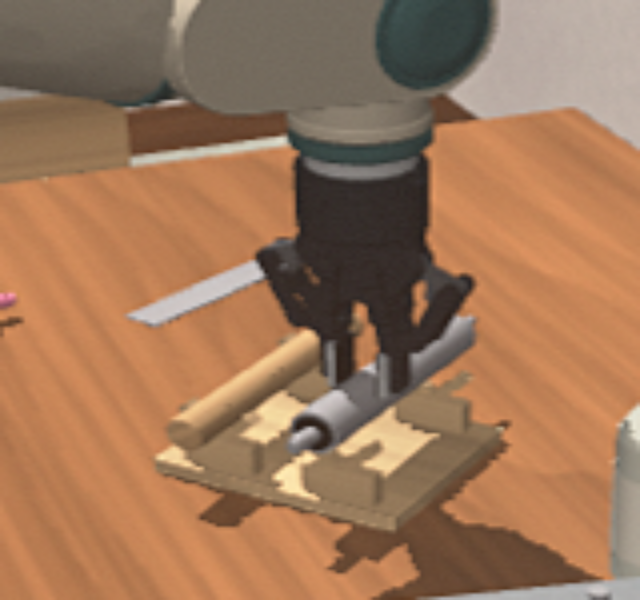

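Emit:
{"fn": "send_rows", "kwargs": {"steps": [[0,0,0,-20,0],[0,0,0,-50,0],[0,0,0,-100,0],[0,0,0,-150,0],[0,0,0,-180,0],[0,0,0,-180,0],[0,0,0,-180,0],[0,0,0,-180,0]]}}

```text
time: 4.82
ee_pos: [0.5458, 0.2286, 0.2301]
tcp_rot: [0.943, 0.333, -0.007, 0.001]
wrist_force: [-0.2, 0.3, -3.3]
width: 0.308
```

Run:
```python
from go import *
from h import *
to(.548,.2302,.26,38.8)
for n in("side","top"):
    d=robot.get_image(n); np.savez(n+"3.npz",**d); 
    c=proj(d,[[.563,.243,.255]])[0].astype(int); print(c)
    im=d["image"][max(c[1]-75,0):c[1]+75,c[0]-80:c[0]+80,::-1]
    cv2.imwrite(f"pics/{n}3.png",cv2.resize(im,(640,600)))
```

```text
t 4.83 p [0.5458 0.2286 0.2301] ang 38.94 tilt [-0.014 -0.003 -1.   ] F [-0.2  0.3 -3.3] w 0.308 -> shift [  2.3   0.  -29.9] twist 0.1
[293 144]
[264 242]
```

View pics/side3.png

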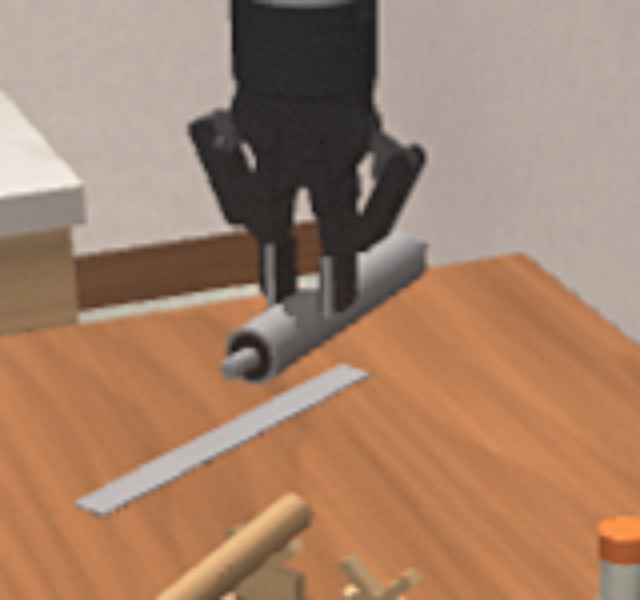

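View pics/top3.png

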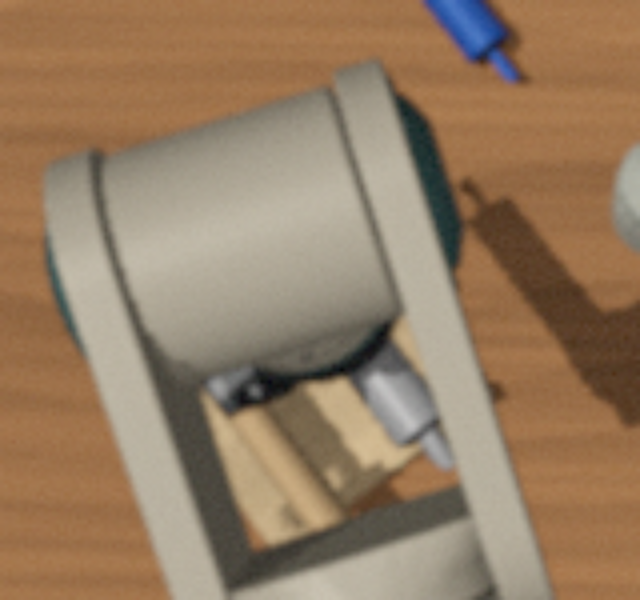

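Run:
```python
from h import *
d=load("side3.npz");X=cloud(d);im=d["image"];hsv=cv2.cvtColor(im,cv2.COLOR_RGB2HSV)
a=np.array([np.cos(np.radians(38.9)),np.sin(np.radians(38.9))]);n=np.array([-a[1],a[0]])
p0=np.array([.5458,.2286])
rel=X[...,:2]-p0;t=rel@a;s=rel@n;z=X[...,2]
m=(abs(t)<.16)&(abs(s)<.022)&(z>.20)&(z<.30)&(hsv[...,2]>60)&(hsv[...,1]<70)
print(m.sum())
for q in np.arange(-.11,.15,.01):
    f=m&(abs(t-q)<.005)
    if f.sum()>3: print("%.3f n=%d ztop=%.4f zmin=%.4f smed=%.4f smin %.4f"%(q,f.sum(),np.percentile(z[f],95),z[f].min(),np.median(s[f]),s[f].min()))
print(t[m].min(),t[m].max())
```

```text
708
-0.080 n=28 ztop=0.2637 zmin=0.2537 smed=-0.0037 smin -0.0090
-0.070 n=15 ztop=0.2636 zmin=0.2548 smed=-0.0069 smin -0.0095
-0.060 n=77 ztop=0.2724 zmin=0.2412 smed=-0.0082 smin -0.0190
-0.050 n=47 ztop=0.2728 zmin=0.2490 smed=-0.0134 smin -0.0190
-0.040 n=39 ztop=0.2727 zmin=0.2488 smed=-0.0133 smin -0.0181
-0.030 n=40 ztop=0.2721 zmin=0.2488 smed=-0.0148 smin -0.0186
-0.020 n=38 ztop=0.2722 zmin=0.2490 smed=-0.0133 smin -0.0191
-0.010 n=129 ztop=0.2956 zmin=0.2462 smed=-0.0143 smin -0.0220
-0.000 n=28 ztop=0.2723 zmin=0.2470 smed=-0.0125 smin -0.0208
0.010 n=18 ztop=0.2723 zmin=0.2459 smed=-0.0153 smin -0.0197
0.020 n=10 ztop=0.2704 zmin=0.2487 smed=-0.0161 smin -0.0201
0.030 n=15 ztop=0.2617 zmin=0.2462 smed=-0.0175 smin -0.0198
0.040 n=22 ztop=0.2683 zmin=0.2490 smed=-0.0162 smin -0.0188
0.050 n=26 ztop=0.2681 zmin=0.2458 smed=-0.0155 smin -0.0207
0.060 n=30 ztop=0.2690 zmin=0.2472 smed=-0.0153 smin -0.0190
0.070 n=34 ztop=0.2693 zmin=0.2471 smed=-0.0133 smin -0.0186
0.080 n=30 ztop=0.2691 zmin=0.2495 smed=-0.0127 smin -0.0196
0.090 n=28 ztop=0.2689 zmin=0.2467 smed=-0.0148 smin -0.0187
0.100 n=34 ztop=0.2690 zmin=0.2485 smed=-0.0139 smin -0.0186
0.110 n=16 ztop=0.2675 zmin=0.2527 smed=-0.0140 smin -0.0188
-0.08389541634716437 0.13615000898864565
```

```bash
cat >> go.py <<'E'
# pose of TCP such that spring tip at bay (tx,ty) with yaw th deg (thick end out to -x), axis height z
G=.136;H=.025
def tip(tx,ty,th,z,G=G):
    r=np.radians(th); g=bay(tx-G*np.sin(r),ty-G*np.cos(r))
    print("target",g.round(4),"rad",np.hypot(*g).round(3)); to(g[0],g[1],z-H,np.degrees(TH)+90-th)
E
python3 -c "
from go import *
tip(0,.045,60,.26)"
```

```text
target [ 0.3175 -0.1965] rad 0.373
t 4.92 p [0.5461 0.2287 0.2308] ang 38.94 tilt [-0.013 -0.003 -1.   ] F [-0.3  0.6 -3.4] w 0.314 -> shift [-445.  187.    1.] twist 20.7
```

Emit:
{"fn": "send_rows", "kwargs": {"steps": [[0,-55,23,0,2.5],[0,-110,46,0,5],[0,-165,69,0,8],[0,-220,92,0,10],[0,-275,116,0,13],[0,-330,139,0,16],[0,-385,162,0,18],[0,-430,180,0,20]]}}

```text
time: 5.92
ee_pos: [0.3234, -0.183, 0.2356]
tcp_rot: [0.987, 0.164, -0.006, 0.002]
wrist_force: [0.9, 0.5, -3.6]
width: 0.307
```

```bash
python3 -c "
from go import *
tip(0,.045,60,.25)"
```

```text
target [ 0.3175 -0.1965] rad 0.373
t 5.92 p [ 0.3234 -0.183   0.2356] ang 18.83 tilt [-0.013  0.002 -1.   ] F [ 0.9  0.5 -3.6] w 0.307 -> shift [-9.7 10.8 10.8] twist 0.6
```

Emit:
{"fn": "send_rows", "kwargs": {"steps": [[0,-10,11,30,0.6],[0,-10,11,60,0.6],[0,-10,11,80,0.6],[0,-10,11,80,0.6],[0,-10,11,80,0.6],[0,-10,11,80,0.6]]}}

```text
time: 6.68
ee_pos: [0.317, -0.1974, 0.1569]
tcp_rot: [0.987, 0.158, -0.006, 0.003]
wrist_force: [-0.1, -0.5, -3.8]
width: 0.307
```

Run:
```python
from go import *
from h import *
for n in("side","top"):
    d=robot.get_image(n); np.savez(n+"4.npz",**d); 
    im=d["image"][180:460,180:500,::-1] if n=="side" else d["image"][190:400,330:570,::-1]
    cv2.imwrite(f"pics/{n}4.png",cv2.resize(im,(680,600)))
tip(0,.045,60,.075)
```

```text
target [ 0.3175 -0.1965] rad 0.373
t 6.78 p [ 0.3169 -0.1974  0.1566] ang 18.24 tilt [-0.012  0.004 -1.   ] F [-0.8  0.1 -3. ] w 0.308 -> shift [  2.2  -1.  106.6] twist 0.0
```

View pics/side4.png

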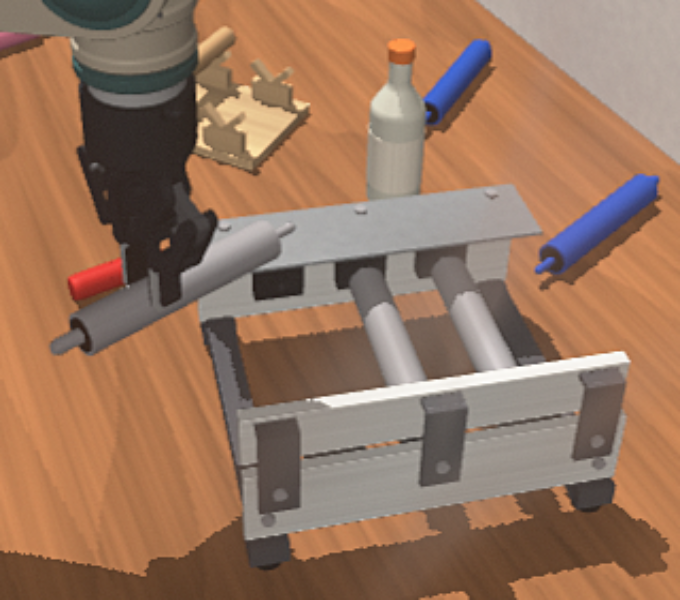

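View pics/top4.png

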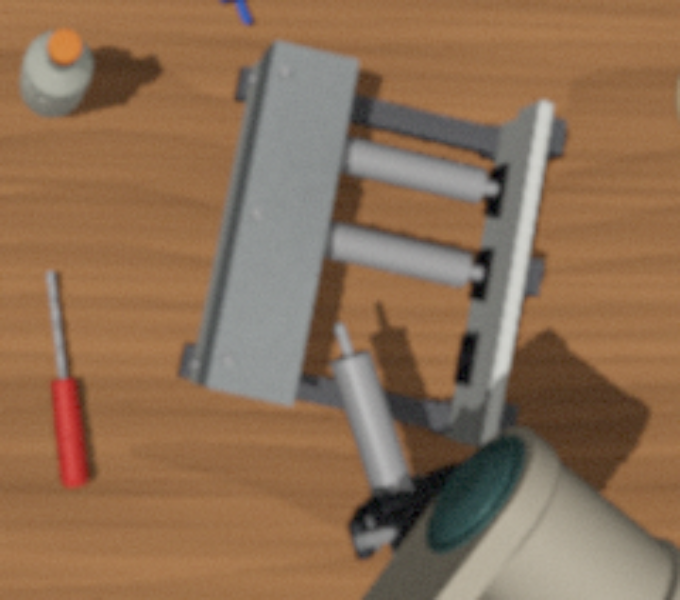

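Emit:
{"fn": "send_rows", "kwargs": {"steps": [[0,1,-1,25,0],[0,2,-1,50,0],[0,2,-1,75,0],[0,2,-1,95,0],[0,2,-1,105,0],[0,2,-1,105,0]]}}

```text
time: 7.52
ee_pos: [0.3172, -0.1964, 0.0515]
tcp_rot: [0.987, 0.158, -0.006, 0.002]
wrist_force: [0.2, -0.9, -2.0]
width: 0.31
```

```bash
cat > look.py <<'E'
import sys
from go import *
from h import *
k=sys.argv[1]
for n in("side","top"):
    d=robot.get_image(n); np.savez(n+k+".npz",**d); 
    im=d["image"][220:460,200:500,::-1] if n=="side" else d["image"][195:385,360:560,::-1]
    cv2.imwrite(f"pics/{n}{k}.png",cv2.resize(im,(700,560),interpolation=cv2.INTER_CUBIC))
E
python3 look.py 5; python3 -c "
from go import *
tip(0,.08,45,.077)"
```

```text
target [ 0.3401 -0.1942] rad 0.392
t 7.62 p [ 0.3179 -0.1969  0.0525] ang 18.24 tilt [-0.011  0.005 -1.   ] F [-0.3 -0.4 -2.9] w 0.306 -> shift [21.9  4.4  0.2] twist -15.0
```

View pics/side5.png

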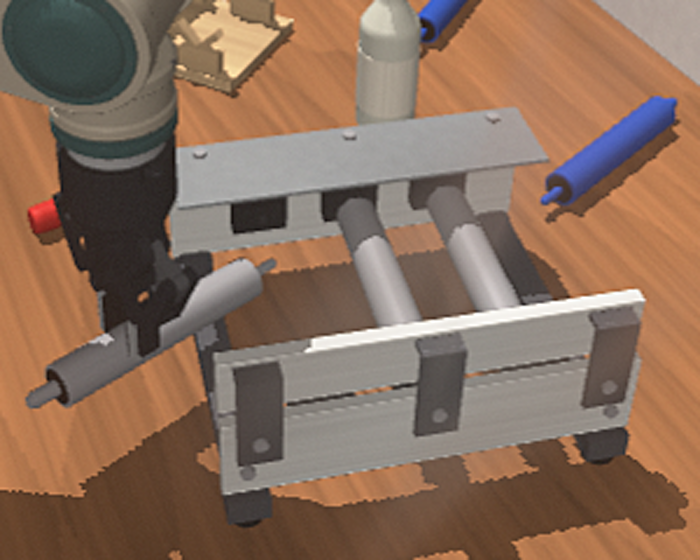

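View pics/top5.png

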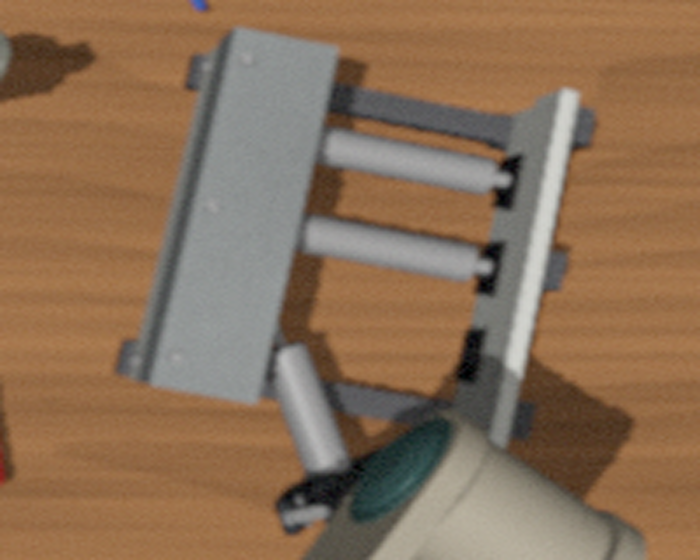

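```bash
cat > bayc.py <<'E'
from go import *
from h import *
def tobay(P): P=np.atleast_2d(P); r=P[:,:2]-BC; return np.c_[r@ux,r@uy,P[:,2]].round(4)
E
python3 - <<'E'
from bayc import *
d=load("side5.npz")
c0=200;s=300/700;s2=240/560
for nm,p in(("spring",(273,262)),("fixed",(30,404)),("cupblockTL",(231,207)),("blockBR",(286,229))):
    px=[[c0+p[0]*s,220+p[1]*s2]]
    print(nm,px,tobay(plane(d,px,.0745)))
X=cloud(d)
for p in((273,262),(30,404),(33,402),(200,310),(80,380)):
    u,v=int(c0+p[0]*s),int(220+p[1]*s2); print(p,tobay(X[v,u]))
# expected block corner projections
for P in((-.022,.1,.093),(.022,.1,.093),(-.022,.1,.057),(.022,.1,.057),(0,.1,.075)):
    w=np.r_[bay(P[0],P[1]),P[2]]; q=proj(d,[w])[0]; print(P,((q-[200,220])/[s,s2]).round(0))
E
```

```text
spring [[317.0, 332.2857142857143]] [[-0.0009  0.0408  0.0745]]
fixed [[212.85714285714286, 393.1428571428571]] [[-0.1885 -0.0628  0.0745]]
cupblockTL [[299.0, 308.7142857142857]] [[-0.0208  0.111   0.0745]]
blockBR [[322.57142857142856, 318.1428571428571]] [[0.0168 0.0759 0.0745]]
(273, 262) [[-0.0007  0.0422  0.0739]]
(30, 404) [[-0.1896 -0.065   0.0776]]
(33, 402) [[-0.1863 -0.0667  0.0809]]
(200, 310) [[-0.0654 -0.0057  0.0837]]
(80, 380) [[-0.1543 -0.0598  0.0887]]
(-0.022, 0.1, 0.093) [232. 198.]
(0.022, 0.1, 0.093) [286. 191.]
(-0.022, 0.1, 0.057) [232. 233.]
(0.022, 0.1, 0.057) [286. 225.]
(0, 0.1, 0.075) [259. 212.]
```

Emit:
{"fn": "send_rows", "kwargs": {"steps": [[0,8,1,0,-5],[0,15,3,0,-10],[0,22,4,0,-15],[0,22,4,0,-15],[0,22,4,0,-15]]}}

```text
time: 8.25
ee_pos: [0.3401, -0.194, 0.0527]
tcp_rot: [0.958, 0.285, -0.005, 0.003]
wrist_force: [-0.4, -0.2, -3.4]
width: 0.308
```

```bash
python3 -c "
from go import *
tip(0,.09,30,.077)"
```

```text
target [ 0.3653 -0.2113] rad 0.422
t 8.25 p [ 0.3401 -0.194   0.0527] ang 33.14 tilt [-0.012  0.002 -1.   ] F [-0.4 -0.2 -3.4] w 0.308 -> shift [11.6 28.3  0.6] twist -15.1
```

Emit:
{"fn": "send_rows", "kwargs": {"steps": [[0,4,9,0,-5],[0,8,19,0,-10],[0,12,28,0,-15],[0,12,28,0,-15],[0,12,28,0,-15]]}}

```text
time: 8.88
ee_pos: [0.365, -0.2107, 0.0525]
tcp_rot: [0.913, 0.407, -0.006, 0.002]
wrist_force: [0.7, -0.4, -3.6]
width: 0.309
```

```bash
python3 look.py 6
python3 - <<'E'
from bayc import *
tip(0,.098,30,.077)
d=load("side6.npz")
s=3/7
for n,P in(("exp tip",(0,.09,.075)),("fixed",(-.1095,-.0997,.078)),("cup",(0,.1,.075))):
    w=np.r_[bay(P[0],P[1]),P[2]]; q=proj(d,[w])[0]; print(n,((q-[200,220])/s).round(0))
E
```

```text
target [ 0.3669 -0.2035] rad 0.42
t 8.97 p [ 0.3651 -0.2107  0.0526] ang 48.06 tilt [-0.012 -0.001 -1.   ] F [ 0.4 -0.4 -3.8] w 0.311 -> shift [ 6.6 -3.5  0.5] twist -0.2
exp tip [262. 220.]
fixed [154. 424.]
cup [259. 212.]
```

View pics/side6.png

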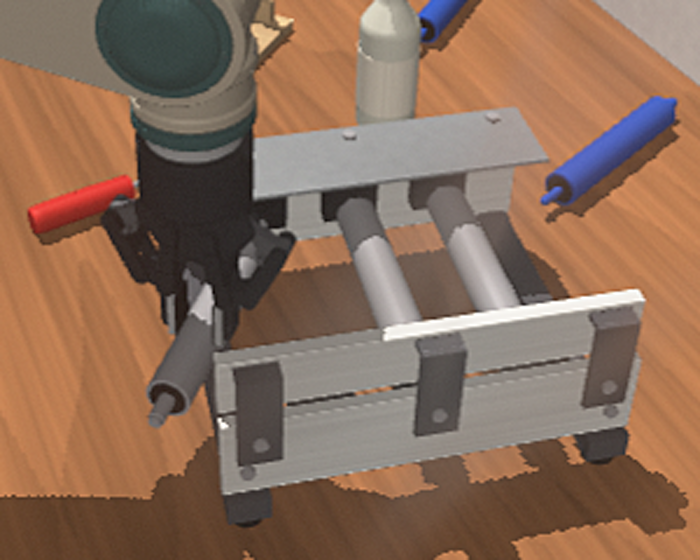

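Emit:
{"fn": "send_rows", "kwargs": {"steps": [[0,4,-2,0,0],[0,7,-4,0,0],[0,10,-5,0,0],[0,12,-6,0,0],[0,12,-6,0,0]]}}

```text
time: 9.6
ee_pos: [0.3687, -0.1976, 0.0525]
tcp_rot: [0.913, 0.407, -0.006, 0.002]
wrist_force: [-0.2, -0.2, -4.0]
width: 0.309
```

```bash
python3 -c "
from go import *
s=robot.observe()['wrist_force'][:2]; print('bay F',s@ux,s@uy)
tip(0,.112,30,.077)"
```

```text
bay F -0.17185134998045604 -0.2598888317799365
target [ 0.3698 -0.1898] rad 0.416
t 9.6 p [ 0.3687 -0.1976  0.0525] ang 48.08 tilt [-0.012 -0.001 -1.   ] F [-0.2 -0.2 -4. ] w 0.309 -> shift [ 6.5 -4.5  0.4] twist -0.1
```

Emit:
{"fn": "send_rows", "kwargs": {"steps": [[0,2,-1,0,0],[0,4,-3,0,0],[0,6,-4,0,0],[0,6,-4,0,0]]}}

```text
time: 10.1
ee_pos: [0.37, -0.1911, 0.0527]
tcp_rot: [0.913, 0.407, -0.006, 0.003]
wrist_force: [-0.1, -5.2, -2.9]
width: 0.31
```

```bash
python3 -c "
from go import *
s=robot.observe()['wrist_force'][:2]; print('bay F',s@ux,s@uy)
tip(0,.116,25,.077)"
```

```text
bay F 0.9889540973946189 -5.061824332447026
target [ 0.3798 -0.1934] rad 0.426
t 10.1 p [ 0.37   -0.1911  0.0527] ang 48.04 tilt [-0.013  0.001 -1.   ] F [-0.1 -5.2 -2.9] w 0.31 -> shift [4.8 8.8 0.7] twist -5.2
```

```bash
python3 -c "
from go import *
tip(.003,.1143,25,.0765)
tip(.0034,.1174,20,.0765)"
```

```text
target [ 0.3823 -0.1956] rad 0.429
t 10.1 p [ 0.37   -0.1911  0.0527] ang 48.04 tilt [-0.013  0.001 -1.   ] F [-0.1 -5.2 -2.9] w 0.31 -> shift [ 4.9 12.2  1.2] twist -5.2
target [ 0.3932 -0.1994] rad 0.441
t 10.1 p [ 0.37   -0.1911  0.0527] ang 48.04 tilt [-0.013  0.001 -1.   ] F [-0.1 -5.2 -2.9] w 0.31 -> shift [ 9.4 22.7  1.1] twist -10.2
```

Emit:
{"fn": "send_rows", "kwargs": {"steps": [[0,3,6,1,-2.6],[0,5,12,1,-5.2],[0,7,17,1,-7.7],[0,9.5,23,1,-10.2],[0,9.5,23,1,-10.2]]}}

```text
time: 10.72
ee_pos: [0.3934, -0.2005, 0.0518]
tcp_rot: [0.874, 0.487, -0.007, 0.003]
wrist_force: [-2.6, -7.5, -2.6]
width: 0.308
```

```bash
python3 look.py 7
python3 - <<'E'
from bayc import *
s=robot.observe()['wrist_force'][:2]; print('bay F',s@ux,s@uy)
tip(.0024,.1218,10,.0765)
d=load("side7.npz")
s=3/7
for n,P in(("fixed",(.0034-.0752,.1174-.2067,.078)),):
    w=np.r_[bay(P[0],P[1]),P[2]]; q=proj(d,[w])[0]; print(n,((q-[200,220])/s).round(0))
E
```

```text
bay F -0.6455656688385205 -7.136866607136809
target [ 0.4143 -0.2055] rad 0.462
t 10.82 p [ 0.3933 -0.2005  0.0519] ang 58.21 tilt [-0.015 -0.001 -1.   ] F [-2.1 -6.9 -2.5] w 0.31 -> shift [ 6.7 20.5  0.2] twist -10.0
fixed [209. 403.]
```

View pics/side7.png

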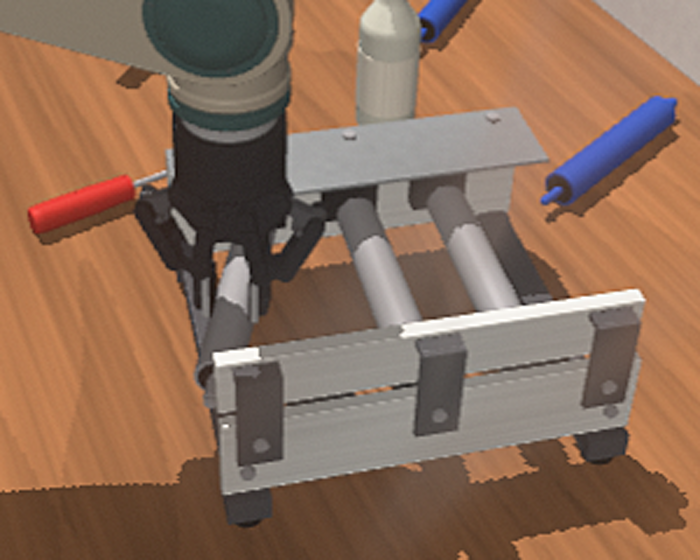

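View pics/top7.png

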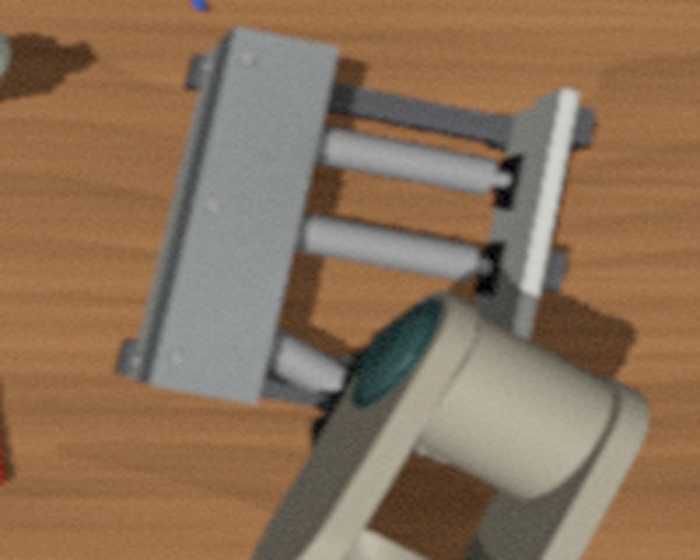

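Emit:
{"fn": "send_rows", "kwargs": {"steps": [[0,2,5,0,-2.5],[0,4,10,0,-5],[0,6,15,0,-7.5],[0,7,20.5,0,-10],[0,7,20.5,0,-10]]}}

```text
time: 11.45
ee_pos: [0.4145, -0.2069, 0.0521]
tcp_rot: [0.828, 0.561, -0.008, 0.004]
wrist_force: [-1.9, -8.1, -2.8]
width: 0.307
```

Run:
```python
from bayc import *
s=robot.observe()['wrist_force'][:2]; print('bay F',s@ux,s@uy)
tip(0,.1235,0,.076)
tip(0.0013,.1230,5,.076)
```

```text
bay F -0.19127408523709724 -8.306916892383889
target [ 0.4349 -0.2102] rad 0.483
t 11.45 p [ 0.4145 -0.2069  0.0521] ang 68.21 tilt [-0.017 -0.002 -1.   ] F [-1.9 -8.1 -2.8] w 0.307 -> shift [ 4.5 20.2  1. ] twist -10.0
target [ 0.4246 -0.2081] rad 0.473
t 11.45 p [ 0.4145 -0.2069  0.0521] ang 68.21 tilt [-0.017 -0.002 -1.   ] F [-1.9 -8.1 -2.8] w 0.307 -> shift [2.7 9.8 1. ] twist -5.0
```

Emit:
{"fn": "send_rows", "kwargs": {"steps": [[0,2.5,5,0,-2.5],[0,4,10,0.5,-5],[0,5,15,0.5,-7.5],[0,6,20,1,-10],[0,6,20,1,-10]]}}

```text
time: 12.08
ee_pos: [0.4356, -0.2106, 0.0515]
tcp_rot: [0.776, 0.631, -0.009, 0.005]
wrist_force: [-1.5, -10.1, -3.1]
width: 0.31
```

```bash
python3 look.py 8
python3 - <<'E'
from bayc import *
s=robot.observe()['wrist_force'][:2]; print('bay F',s@ux,s@uy, robot.observe()['ft_torque'])
tip(0,.1235,0,.076)
tip(0.0,.112,0,.076)
d=load("side8.npz")
for n,P in(("fixed",(0,.1235-.22,.077)),("cup",(0,-.1,.075)),("tubeend",(0,.1235-.197,.077))):
    w=np.r_[bay(P[0],P[1]),P[2]]; q=proj(d,[w])[0]; print(n,((q-[200,220])/(3/7)).round(0))
E
```

```text
bay F 0.891148660723018 -9.58234236615575 [-1.70689743  0.23454925 -0.0953537 ]
target [ 0.4349 -0.2102] rad 0.483
t 12.18 p [ 0.4355 -0.2106  0.0515] ang 78.17 tilt [-0.02  -0.004 -1.   ] F [-1.1 -9.6 -2.7] w 0.309 -> shift [ 0.3 -0.6  0.5] twist -0.0
target [ 0.4326 -0.2215] rad 0.486
t 12.18 p [ 0.4355 -0.2106  0.0515] ang 78.17 tilt [-0.02  -0.004 -1.   ] F [-1.1 -9.6 -2.7] w 0.309 -> shift [-11.2  -0.6   0.8] twist -0.0
fixed [316. 395.]
cup [317. 401.]
tubeend [308. 370.]
```

View pics/side8.png

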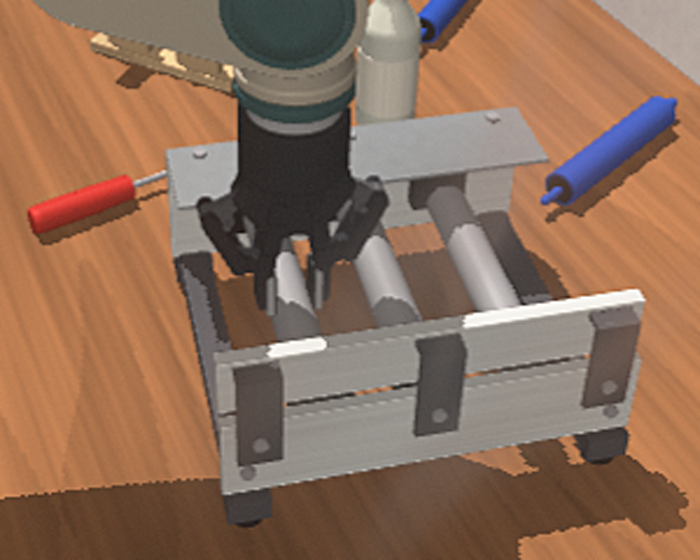

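View pics/top8.png

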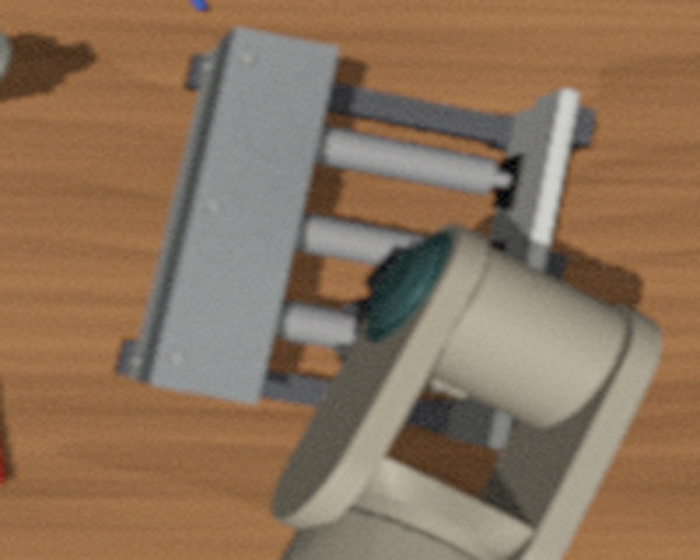

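Run:
```python
from bayc import *
for n in("side8","top8"):
    d=load(n+".npz");X=cloud(d);B=X.copy();r=X[...,:2]-BC;bx=r@ux;by=r@uy;z=X[...,2]
    m=(abs(bx)<.022)&(z>.06)&(z<.10)&(by<.06)&(by>-.099)
    for q in np.arange(-.095,.06,.01):
        f=m&(abs(by-q)<.005)
        if f.sum()>4: print(n,"%.3f n=%d z98 %.4f x %.4f..%.4f"%(q,f.sum(),np.percentile(z[f],98),bx[f].min(),bx[f].max()))
    # reference fitted
    for q in (-.05,0,.04):
        f=(abs(bx-.075)<.022)&(z>.06)&(z<.1)&(abs(by-q)<.005)
        if f.sum()>4: print(n,"ref %.3f n=%d z98 %.4f x %.4f..%.4f"%(q,f.sum(),np.percentile(z[f],98),bx[f].min(),bx[f].max()))
```

```text
side8 -0.055 n=52 z98 0.0947 x -0.0117..0.0129
side8 -0.045 n=82 z98 0.0942 x -0.0147..0.0157
side8 -0.035 n=81 z98 0.0942 x -0.0151..0.0156
side8 -0.025 n=140 z98 0.0993 x -0.0206..0.0219
side8 -0.015 n=80 z98 0.0992 x -0.0220..0.0151
side8 -0.005 n=62 z98 0.0973 x -0.0079..0.0152
side8 0.005 n=44 z98 0.0933 x -0.0059..0.0166
side8 0.015 n=43 z98 0.0937 x -0.0049..0.0166
side8 0.025 n=36 z98 0.0937 x -0.0017..0.0162
side8 0.035 n=23 z98 0.0926 x 0.0039..0.0166
side8 0.045 n=14 z98 0.0920 x 0.0062..0.0167
side8 0.055 n=7 z98 0.0870 x -0.0138..0.0169
side8 ref -0.050 n=67 z98 0.0925 x 0.0618..0.0888
side8 ref 0.000 n=75 z98 0.0931 x 0.0593..0.0888
side8 ref 0.040 n=28 z98 0.0917 x 0.0723..0.0901
top8 -0.005 n=50 z98 0.0982 x -0.0217..0.0187
top8 0.005 n=67 z98 0.0969 x -0.0180..0.0208
top8 0.015 n=50 z98 0.0930 x -0.0135..0.0160
top8 0.025 n=50 z98 0.0938 x -0.0132..0.0164
top8 0.035 n=52 z98 0.0923 x -0.0135..0.0159
top8 0.045 n=15 z98 0.0919 x -0.0124..0.0143
top8 ref 0.000 n=52 z98 0.0933 x 0.0585..0.0902
top8 ref 0.040 n=44 z98 0.0933 x 0.0595..0.0901
```

Emit:
{"fn": "send_rows", "kwargs": {"steps": [[0,-2,-0.5,0.5,0],[0,-4,-0.5,1,0],[0,-6,-0.5,1,0],[0,-8,-0.5,1,0],[0,-10,-0.5,1,0],[0,-10,-0.5,1,0]]}}

```text
time: 12.92
ee_pos: [0.4331, -0.2212, 0.0511]
tcp_rot: [0.776, 0.63, -0.009, 0.006]
wrist_force: [-0.5, -5.5, -2.0]
width: 0.303
```

```bash
python3 look.py 9
python3 - <<'E'
from bayc import *
s=robot.observe()['wrist_force'][:2]; print('bay F',s@ux,s@uy, robot.observe()['ft_torque'])
tip(0.0,.112,0,.076)
d=load("side9.npz");X=cloud(d);r=X[...,:2]-BC;bx=r@ux;by=r@uy;z=X[...,2]
for q in np.arange(-.055,.05,.01):
        f=(abs(bx)<.022)&(z>.06)&(z<.1)&(abs(by-q)<.005)
        if f.sum()>4: print("%.3f n=%d z98 %.4f x %.4f..%.4f"%(q,f.sum(),np.percentile(z[f],98),bx[f].min(),bx[f].max()))
E
```

```text
bay F 1.736046389652314 -5.609003379549767 [-0.92915355  0.0575388  -0.14386376]
target [ 0.4326 -0.2215] rad 0.486
t 13.03 p [ 0.4331 -0.2211  0.0511] ang 78.15 tilt [-0.022 -0.003 -1.   ] F [ 0.6 -5.8 -1.9] w 0.31 -> shift [-0.5 -0.4  0.1] twist -0.1
-0.055 n=44 z98 0.0944 x -0.0132..0.0131
-0.045 n=80 z98 0.0936 x -0.0147..0.0153
-0.035 n=146 z98 0.0990 x -0.0210..0.0207
-0.025 n=83 z98 0.0993 x -0.0220..0.0152
-0.015 n=60 z98 0.0969 x -0.0085..0.0147
-0.005 n=50 z98 0.0928 x -0.0064..0.0166
0.005 n=45 z98 0.0945 x -0.0049..0.0161
0.015 n=30 z98 0.0917 x -0.0016..0.0158
0.025 n=24 z98 0.0914 x 0.0041..0.0155
0.035 n=14 z98 0.0910 x 0.0077..0.0159
0.045 n=5 z98 0.0844 x -0.0139..0.0172
```

Emit:
{"fn": "send_rows", "kwargs": {"steps": [[0,-1.5,0,0,0],[0,-2.5,0,0,0],[0,-2.5,0,0,0]]}}

```text
time: 13.4
ee_pos: [0.4325, -0.2235, 0.0509]
tcp_rot: [0.776, 0.63, -0.009, 0.006]
wrist_force: [0.2, -3.0, -3.9]
width: 0.308
```

Run:
```python
from bayc import *
s=robot.observe()['wrist_force'][:2]; print('bay F',s@ux,s@uy)
tip(0.0,.112,0,.076)
```

```text
bay F 0.8464859429277513 -2.8852561145301237
target [ 0.4326 -0.2215] rad 0.486
t 13.4 p [ 0.4325 -0.2235  0.0509] ang 78.15 tilt [-0.021 -0.003 -1.   ] F [ 0.2 -3.  -3.9] w 0.308 -> shift [ 2.  -0.3 -0.1] twist -0.1
```

Emit:
{"fn": "send_rows", "kwargs": {"steps": [[0.5,0,0,0,0],[0.6,0,0,0,0],[0.6,0,0,0,0],[0.6,0,0,0,0],[0.6,0,0,0,0]]}}

```text
time: 14.02
ee_pos: [0.4326, -0.2235, 0.051]
tcp_rot: [0.776, 0.63, -0.009, 0.006]
wrist_force: [-0.0, -0.3, -0.7]
width: 0.598
```

```bash
python3 look.py a
python3 - <<'E'
from bayc import *
to(.4325,-.2235,.25,78.2)
E
```

```text
t 14.12 p [ 0.4325 -0.2235  0.051 ] ang 78.15 tilt [-0.021 -0.003 -1.   ] F [ 0.1 -0.1 -0.2] w 0.603 -> shift [  -4.2   -0.6 -199. ] twist -0.0
```

View pics/sidea.png

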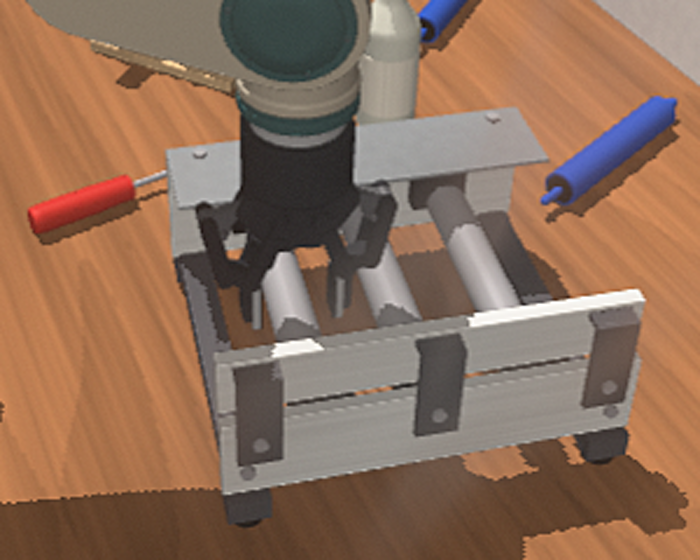

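The roller stays in place with the fingers open (fingers at about (255,300) and (340,295)), and the measured force is about 0. Retract upwards.

Emit:
{"fn": "send_rows", "kwargs": {"steps": [[0.6,0,0,-20,0],[0.6,-1,0,-50,0],[0.6,-2,0,-100,0],[0.6,-3,0,-150,0],[0.6,-4,0,-200,0],[0.6,-4,0,-200,0],[0.6,-4,0,-200,0]]}}

```text
time: 15.0
ee_pos: [0.433, -0.2232, 0.2501]
tcp_rot: [0.776, 0.63, -0.009, 0.005]
wrist_force: [-0.2, -0.2, -0.4]
width: 0.603
```

Emit:
{"fn": "send_rows", "kwargs": {"steps": [[0.6,-50,0,0,0],[0.6,-100,0,0,0],[0.6,-150,0,0,0],[0.6,-200,0,0,0],[0.6,-200,0,0,0],[0.6,-200,0,0,0]]}}

```text
time: 15.75
ee_pos: [0.3918, -0.4183, 0.2528]
tcp_rot: [0.776, 0.63, -0.009, 0.004]
wrist_force: [0.5, 0.1, 0.6]
width: 0.602
```

```bash
python3 look.py b
python3 - <<'E'
from bayc import *
print(robot.observe()["time"],robot.observe()["ee_pos"])
for n in("sideb","topb"):
    d=load(n+".npz");X=cloud(d);r=X[...,:2]-BC;bx=r@ux;by=r@uy;z=X[...,2]
    for c in(0,.075):
      for q in np.arange(-.095,.05,.015):
        f=(abs(bx-c)<.02)&(z>.06)&(z<.1)&(abs(by-q)<.004)
        if f.sum()>4: print(n,c,"%.3f n=%d z98 %.4f x %.4f..%.4f"%(q,f.sum(),np.percentile(z[f],98),bx[f].min()-c,bx[f].max()-c))
E
```

```text
15.85 [ 0.39231882 -0.41781655  0.25383957]
sideb 0 -0.050 n=59 z98 0.0935 x -0.0142..0.0145
sideb 0 -0.035 n=64 z98 0.0930 x -0.0150..0.0152
sideb 0 -0.020 n=56 z98 0.0932 x -0.0148..0.0151
sideb 0 -0.005 n=69 z98 0.0933 x -0.0149..0.0166
sideb 0 0.010 n=69 z98 0.0935 x -0.0147..0.0160
sideb 0 0.025 n=52 z98 0.0933 x -0.0145..0.0159
sideb 0 0.040 n=36 z98 0.0922 x -0.0144..0.0017
sideb 0.075 -0.050 n=53 z98 0.0924 x -0.0148..0.0139
sideb 0.075 -0.035 n=70 z98 0.0928 x -0.0159..0.0144
sideb 0.075 -0.020 n=65 z98 0.0924 x -0.0159..0.0153
sideb 0.075 -0.005 n=61 z98 0.0924 x -0.0160..0.0146
sideb 0.075 0.010 n=61 z98 0.0921 x -0.0157..0.0138
sideb 0.075 0.025 n=62 z98 0.0922 x -0.0156..0.0144
sideb 0.075 0.040 n=61 z98 0.0921 x -0.0164..0.0145
topb 0 -0.095 n=15 z98 0.0860 x -0.0056..0.0048
topb 0 -0.080 n=45 z98 0.0950 x -0.0161..0.0160
topb 0 -0.065 n=44 z98 0.0947 x -0.0163..0.0155
topb 0 -0.050 n=43 z98 0.0943 x -0.0152..0.0164
topb 0 -0.035 n=38 z98 0.0941 x -0.0150..0.0162
topb 0 -0.020 n=45 z98 0.0933 x -0.0148..0.0159
topb 0 -0.005 n=44 z98 0.0951 x -0.0147..0.0171
topb 0 0.010 n=42 z98 0.0938 x -0.0140..0.0166
topb 0 0.025 n=38 z98 0.0940 x -0.0137..0.0155
topb 0 0.040 n=38 z98 0.0936 x -0.0139..0.0150
topb 0.075 -0.095 n=19 z98 0.0827 x -0.0051..0.0082
topb 0.075 -0.080 n=38 z98 0.0943 x -0.0144..0.0137
topb 0.075 -0.065 n=37 z98 0.0930 x -0.0151..0.0130
topb 0.075 -0.050 n=36 z98 0.0941 x -0.0149..0.0141
topb 0.075 -0.035 n=42 z98 0.0931 x -0.0169..0.0145
topb 0.075 -0.020 n=44 z98 0.0933 x -0.0173..0.0133
topb 0.075 -0.005 n=42 z98 0.0920 x -0.0174..0.0140
topb 0.075 0.010 n=45 z98 0.0925 x -0.0166..0.0140
topb 0.075 0.025 n=44 z98 0.0929 x -0.0164..0.0146
topb 0.075 0.040 n=40 z98 0.0918 x -0.0153..0.0148
```

View pics/sideb.png

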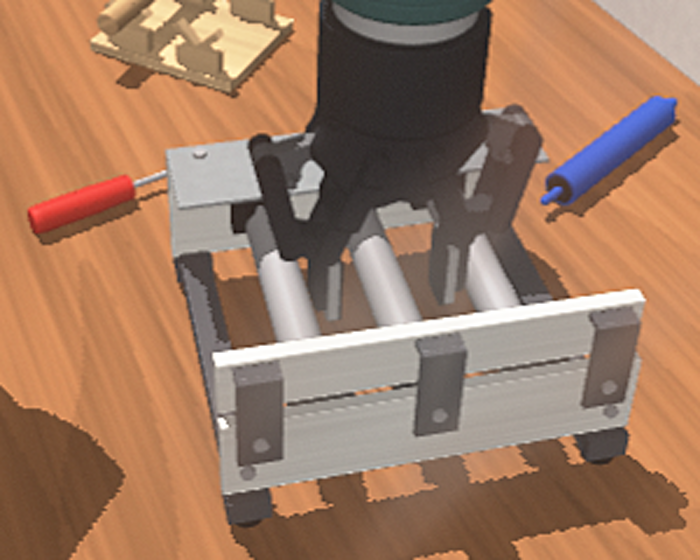

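View pics/topb.png

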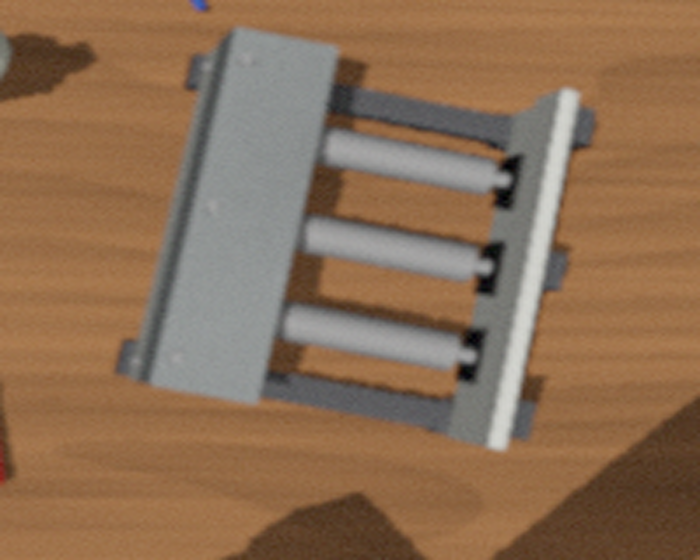

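Run:
```python
from bayc import *
d=load("topb.npz");hsv=cv2.cvtColor(d["image"],cv2.COLOR_RGB2HSV)
v,u=np.mgrid[0:480,0:640]
P=plane(d,np.c_[u.ravel(),v.ravel()],.075)[:,:2]-BC;bx=(P@ux).reshape(480,640);by=(P@uy).reshape(480,640)
V=d["image"].mean(2)
for c in(0,.075,.15):
    pr=[]
    for q in np.arange(-.11,-.075,.002):
        a=(abs(by-q)<.0015)
        pr.append((int(q*1000),int(V[a&(abs(bx-c)<.004)].mean()),int(V[a&(abs(abs(bx-c)-.011)<.003)].mean())))
    print(c,pr)
```

```text
0 [(-110, 86, 85), (-108, 77, 62), (-106, 85, 38), (-104, 119, 23), (-102, 139, 24), (-99, 151, 16), (-97, 152, 19), (-95, 153, 41), (-93, 147, 78), (-91, 149, 100), (-89, 158, 115), (-87, 162, 130), (-85, 161, 134), (-83, 161, 136), (-81, 161, 131), (-79, 160, 129), (-77, 160, 133), (-75, 159, 136)]
0.075 [(-110, 88, 94), (-108, 60, 63), (-106, 52, 33), (-104, 85, 19), (-102, 114, 21), (-99, 143, 18), (-97, 153, 27), (-95, 150, 35), (-93, 151, 58), (-91, 146, 89), (-89, 152, 111), (-87, 158, 127), (-85, 162, 126), (-83, 163, 136), (-81, 162, 138), (-79, 161, 135), (-77, 161, 129), (-75, 161, 132)]
0.15 [(-110, 93, 90), (-108, 57, 64), (-106, 58, 37), (-104, 70, 15), (-102, 111, 17), (-99, 145, 20), (-97, 150, 25), (-95, 154, 40), (-93, 152, 58), (-91, 154, 83), (-89, 156, 106), (-87, 161, 123), (-85, 162, 134), (-83, 161, 138), (-81, 161, 136), (-79, 163, 132), (-77, 163, 135), (-75, 162, 137)]
```

The refitted tube end sits within about 1 mm of where the neighbours' tube ends do, so the roller is home. Handing in.

```bash
python3 -c "
from workcell import robot
print(robot.finish_job())"
```

```text
the job is handed in; nothing more can be done
None
```

The steel roller is refitted in the empty bay, the one nearest the robot, and I handed the job in at about 16 s of the 45 s allowed. The hand-in reports no verdict.

**What I did:** I gripped the roller about 24 mm toward its thick end, lifted it clear of the rack and lowered it turned about 60° from the bay's axis. I fed the thin axle under the guard into its cup and pressed the spring in about 15 mm. I then swung the thick end in line, let the spring send it home, released and backed away.

**Different from your wording:** the moves can't tilt the tool, so the thick end didn't tip down over the fence. I lowered the roller level beyond the end of the fence, then swung the thick end sideways in under it.

**Last checks:**
- **Spring force:** it rose from about 5 N to 9.6 N as I pressed, which matches the thin axle sitting on its cup bottom. It fell as the thick end seated, and the measured force was near zero after release.
- **Position:** in both views the roller is parallel to its neighbours. It is within about 1 mm of them sideways, 1–2 mm in height, and 1 mm along its length.
- **Bench:** I saw no sign that the dowel, glue bottle or screwdriver had moved, but I didn't measure their positions again. The last pictures show only part of the dowel and bottle.
- **Disagreements:** the first grasp came out about 8 mm lower than planned because the arm was still moving when I computed the move; I allowed for this afterwards. The roller hung about 1.3° low at the thin end while gripped, but lies level now.

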